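Clear the mat cutter's guide rail and put its heads away by length

ROBOT

A 6-joint arm with a two-finger parallel gripper is mounted at the origin on a cart in front of the work surface, level with it; the furniture and walls round the work are solid. World frame = base frame: x ahead of the robot, y to its left, z up, the work surface at z = 0. Lengths are in m, angles in rad, forces in N, time in s.
With the tool pointing down it reaches from about 0.275 to 0.725 m from the base axis. Payload 5.6 kg.
Tool frame: the origin (TCP) lies at the very end of the fingers, on their centre line; the grasp point (between the pads) lies 19 mm behind it; z points along the fingers, y is the line along which they close (so a half turn about z gives the same grasp; the last joint's range is limited). The gripper opens to 85 mm and grips with 20 to 120 N. Pads are 22 mm wide; open, the fingers measure 114 mm over their backs; the gripper's body (76 mm by 85 mm) begins 54 mm behind the grasp point. The pads swing forward as they close: fully open they stand 13 mm farther back than shut.
Start: joints at [1.591, 0.255, 0.108, 0, -1.424, -0.285], TCP at [0.144, 0.531, 0.231] pointing down, gripper open.
Joint ranges: [-2.95, 2.95], [-1.21, 1.97], [-1.09, 1.5], [-2.87, 1.71], [-2.94, -0.07], [-3.05, 3.05]. Speed limits (rad/s): [2.57, 2.57, 3.14, 3.14, 3.14, 3.14].

INTERFACE

Orientations are given as a unit quaternion [x, y, z, w].
In Python, from cell import * gives the robot as it stands.
- The arm moves only by the tool play_rows, never from a script. Its argument "deltas" is a list of rows, each a list of 4 numbers: the shift along the world's x, y, z in mm, then the turn about the world's z in rad. A call has 1 to 8 rows; each row is the pose to reach, as a shift and turn from the pose commanded when the call began; what a row does not reach only later rows make up. A row lasts 1/10 s, in which the tool goes at most 50 mm and 8.59 degrees, less where a joint would pass 70% of its speed; a pose out of reach is approached as far as the arm can. A call with a gripper value outside its range is refused whole. "grip" is the opening, from 0 (shut) to 1 (fully open), set as the call begins (left out, the last holds). The fingers move at their own pace and stop on an object; the grip force is fixed at half the most. Time passes only in rows, so rows that repeat a pose let the fingers close. It gives the time, the measured TCP pose, the force, the opening and the grip force at its end, in the units of the state.
- observe(): the state, without advancing time (a new reading comes with each control period).
- read_camera(name): name is "scene" or "top" or "wrist"; returns the picture (480x640x3 uint8, red, green, blue); there is no depth.
- get_calibration(name): a dict with "fovy" (degrees; the focal length in pixels is half the picture's height over the tangent of half this angle, whatever the lens; pixels are square), "cx", "cy" (the principal point, pixels), "R" (3x3) and "t" (3): a world point X has camera coordinates R X + t. Camera axes: x right, y down, z forward; pixel columns grow to the right and rows downward; lengths in m; the calibration is good to about 2 mm. The wrist camera is an equidistant fisheye: a pixel r from the principal point sees the ray r / f radians off the axis. A picture is of the moment at which its call begins: read the wrist's pose just before it. get_calibration takes no time and is no camera call; for the wrist camera it gives the pose at the moment of the call.
- finish_job(): hands the job in; it is judged then, once.
The state is a dict: "clock": time; "joints": joint angles; "dq": joint speeds; "effort": joint torques, N m; "tool_pos": TCP position; "tcp_rot": TCP orientation; "force": force on the tool from outside, world axes, zero at the start; "torque": the same for the moment, N m; "finger_gap": opening from 0.0 (shut) to 1.0 (fully open); "finger_force": force on a finger pad.
Only numpy, scipy, OpenCV 4.12 (cv2) and the standard library are available. Lean on these libraries where they do the work, as an engineer would, in place of code of your own. Each camera call takes 0.05 s, during which the arm holds its last target. There are 200 camera calls.

TASK

Clear the mat cutter's guide rail: push the two dark blue-green cutting heads past their spring catches and off the rail's open end, then put each one away upright and flat in the bay of the wooden tray that is cut to its length. The heads carry blades, so set them down rather than dropping them, and leave the middle head in its bay and the other things on the bench where they are.

Things in the scene. Friction and masses are not known exactly. Their poses are not given: they have to be found in the camera images.
- guide_rail: aluminium rail fixed to the bench: flange 340x60x3 mm, along it a T-shaped crown 26 mm wide, top at 18 mm. Origin: centre of underside; x along the rail to its open end. Two heads parked, centres at x = 40 and 120 mm (which is where varies), each held by spring balls: some 10 N along the rail frees it. Behind them the rail is bare, beyond the open end lies bare bench
- rail_end (a point): open end of the rail (18 mm high, top of the crown), where the heads come off; x along the rail, outwards
- rail_stop (a point): inner face of the black end stop at the rail's closed end, at the crown's height; the stop is 16 mm long and 27 mm high
- head_short: cutting head: dark blue-green housing on a grey carriage, 45 mm long, 46 wide, 42 high (a brass thumbscrew on top adds 7), flat ends and sides below 32 mm, 0.2 kg. Parked on the rail, underside 4 mm above the bench; its channel wraps round the rail's T, so it leaves the rail only lengthwise. Origin: centre of underside; x along its length, z up. Fits its bay either way round
- head_long: cutting head: dark blue-green housing on a grey carriage, 85 mm long, 46 wide, 42 high (a brass thumbscrew on top adds 7), flat ends and sides below 32 mm, 0.32 kg. Parked on the rail, underside 4 mm above the bench; its channel wraps round the rail's T, so it leaves the rail only lengthwise. Origin: centre of underside; x along its length, z up. Fits its bay either way round
- head_mid: cutting head: dark blue-green housing on a grey carriage, 65 mm long, 46 wide, 42 high (a brass thumbscrew on top adds 7), flat ends and sides below 32 mm, 0.26 kg. Already put away in the tray's middle bay. Origin: centre of underside; x along its length, z up. Fits its bay either way round
- head_tray: light wooden tray fixed to the bench, 235x66x16 mm, three grey-lined open bays in a row, each 6 mm longer and wider than its head. Origin: centre of underside; x along its length from the short to the long bay, z up. Bay floors 6 mm above the bench; walls rise 10 mm above the floors, 5.5 mm thick between bays, 7 mm at the sides
- bay_short (a point): centre of the floor of the short bay (51 x 52 mm), for head_short; x along the tray, z up
- bay_mid (a point): centre of the floor of the middle bay (71 x 52 mm), which holds head_mid; axes as the tray
- bay_long (a point): centre of the floor of the long bay (91 x 52 mm), for head_long; axes as the tray
- mug: light blue coffee mug, 85x117x96 mm; bystander. Origin: centre of its underside
- glue_pot: grey-brown stoneware paste pot, 72x72x65 mm; bystander. Origin: centre of its underside
- spool: wooden spool of cream thread, 42x42x52 mm; bystander. Origin: centre of its underside
- weight: dark green cloth-covered weight, lying on the stack of sheets, 55x110x45 mm; bystander. Origin: centre of its underside
- bone_folder: cream bone folder, lying on the stack of sheets, 24x147x8 mm; bystander. Origin: centre of its underside
- red_spool: wooden spool of red thread, 42x42x52 mm; bystander. Origin: centre of its underside
- pencil: green pencil, lying on the stack of sheets, 7x123x7 mm; bystander. Origin: centre of its underside

How it is judged:
By the outcome, as a careful person would: the job done as asked, in the order asked, and still so for the second after the job is handed in, with the robot touching nothing.
It also fails if it takes over 59 s, if anything falls off the work surface, if the arm or the gripper's body presses on something with over 40 N, if the wrist force passes 120 N, or if a joint passes its speed limit or range.

## Working session

There is one attempt and no reset: what is moved stays moved. The work goes in short steps, Python scripts to look and compute and a tool call to move; the robot and the scene stay as the last step left them, time stands still between calls to the robot, and variables do not carry over. Pictures are saved under pics/ and viewed, at most 13 in all, crops included, and the job is handed in when it is done.

Besides the shell and the picture viewer there is one more tool, called after "Emit:" in YAML: its name, and indented under it one key for each argument. play_rows: Moves the arm, as the interface text tells. Its arguments: {"type":"object","properties":{"deltas":{"type":"array","items":{"type":"array","items":{"type":"number"}}},"grip":{"type":"number"}},"required":["deltas"]}

```bash
mkdir -p pics; ls; python3 - <<'E'
from cell import *
import cv2
for n in("scene","top"):
    cv2.imwrite(f"pics/{n}0.png",read_camera(n)[:,:,::-1]); c=get_calibration(n); print(n,c)
print(observe())
E
```

```text
pics
scene {'fovy': 44.42974516896864, 'cx': 316.8646088483633, 'cy': 248.56256914691434, 'R': array([[ 0.81900779, -0.57375066, -0.00603412],
       [-0.35121885, -0.49298037, -0.7959998 ],
       [ 0.45373071,  0.65404934, -0.60526681]]), 't': array([-0.40129151,  0.26587604,  1.29327707])}
top {'fovy': 44.18558436057076, 'cx': 328.1644383346675, 'cy': 226.5239444393191, 'R': array([[-0.42649113, -0.90446793, -0.00656339],
       [-0.72542677,  0.34638257, -0.59478998],
       [ 0.5402419 , -0.24891139, -0.80385434]]), 't': array([0.28946026, 0.39607052, 1.72383844])}
{'clock': 0.1, 'joints': array([ 1.59062480e+00,  2.55696093e-01,  1.07099643e-01, -4.09316908e-04,
       -1.42389304e+00, -2.84606809e-01]), 'dq': array([0.00228264, 0.00016758, 0.00085843, 0.00084675, 0.00102767,
       0.0005444 ]), 'effort': array([-1.86378296e-03, -3.87605202e+01,  2.38474005e+01,  5.37802130e+00,
       -3.81736929e-03, -7.53204006e-07]), 'tool_pos': array([0.14376509, 0.53041029, 0.23047026]), 'tcp_rot': array([ 9.91244993e-01, -1.32032593e-01, -7.17206890e-05,  8.67485509e-04]), 'force': array([ 0.0562089 ,  0.17422043, -0.02877557]), 'torque': array([-0.05212805,  0.02116072,  0.03123909]), 'finger_force': 0.0, 'finger_gap': 0.9982581626336099}
```

View pics/scene0.png

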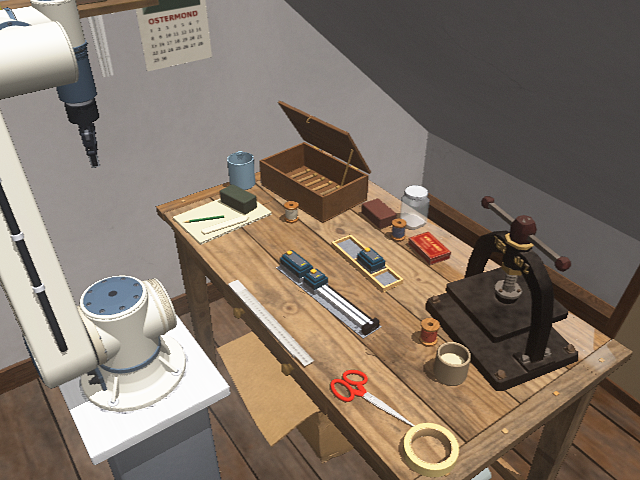

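View pics/top0.png

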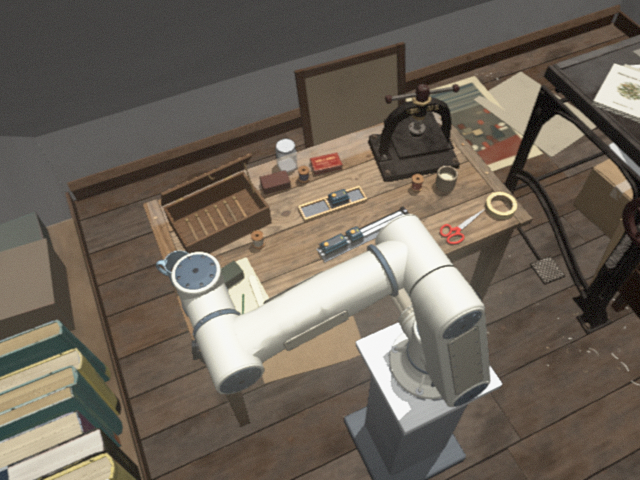

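Scene: rail runs from the stop at about (370,325) to its open end at about (280,255), with the heads at (293,262) and (314,276); the tray runs (338,240)–(395,285). Top: rail (405,212)–(322,252), tray (302,212)–(365,194). I'll compute rough positions, then look closer with the wrist camera.

```bash
cat > h.py <<'E'
from cell import *
import numpy as np, cv2
def ray(c,p):
    f=240/np.tan(np.radians(c["fovy"]/2))
    return np.array([(p[0]-c["cx"])/f,(p[1]-c["cy"])/f,1.])
def fray(c,p):
    f=240/np.tan(np.radians(c["fovy"]/2)); d=np.array([p[0]-c["cx"],p[1]-c["cy"]]); r=np.hypot(*d); th=r/f
    return np.array([*(d/max(r,1e-9)*np.sin(th)),np.cos(th)])
def hit(c,p,z,fish=False):
    R,t=np.array(c["R"]),np.array(c["t"]); d=R.T@(fray if fish else ray)(c,p); o=-R.T@t
    return (o+d*(z-o[2])/d[2])
def proj(c,X,fish=False):
    f=240/np.tan(np.radians(c["fovy"]/2)); v=np.array(c["R"])@np.array(X)+c["t"]
    if not fish: return v[:2]/v[2]*f+[c["cx"],c["cy"]]
    r=np.hypot(*v[:2]); return v[:2]/r*f*np.arctan2(r,v[2])+[c["cx"],c["cy"]]
E
python3 - <<'E'
from h import *
s=get_calibration("scene");t=get_calibration("top")
for n,p,z in[("stop",(371,323),.02),("openend",(281,260),.02),("headA",(293,260),.045),("headB",(314,274),.045),("trayNW",(338,240),.016),("traySE",(396,283),.016),("mid",(370,258),.045),("mug",(241,183),0),("spool",(290,218),0)]: print(n,hit(s,p,z).round(3))
for n,p,z in[("stop",(404,211),.02),("openend",(322,250),.02),("trayL",(302,213),.016),("trayR",(366,195),.016)]: print(n,hit(t,p,z).round(3))
for k,c,b,m in(("scene",s,(260,220,420,340),5),):
    im=read_camera(k)[b[1]:b[3],b[0]:b[2],::-1]; cv2.imwrite("pics/c1.png",cv2.resize(im,None,fx=5,fy=5,interpolation=cv2.INTER_CUBIC))
print(get_calibration("wrist"))
E
```

```text
stop [ 0.502 -0.204  0.02 ]
openend [0.457 0.12  0.02 ]
headA [0.467 0.074 0.045]
headB [ 0.479 -0.004  0.045]
trayNW [0.638 0.108 0.016]
traySE [ 0.648 -0.126  0.016]
mid [ 0.635 -0.035  0.045]
mug [ 0.58   0.561 -0.   ]
spool [0.6   0.297 0.   ]
stop [ 0.505 -0.206  0.02 ]
openend [0.479 0.116 0.02 ]
trayL [0.651 0.113 0.016]
trayR [ 0.627 -0.123  0.016]
{'fovy': 65.70646984690485, 'cx': 322.3944943033087, 'cy': 235.5176379218308, 'R': array([[-0.26250617, -0.96492867,  0.00178362],
       [-0.91715018,  0.25008176,  0.3103138 ],
       [-0.29987673,  0.07982344, -0.95063251]]), 't': array([ 0.54778903, -0.042278  ,  0.38032199])}
```

View pics/c1.png

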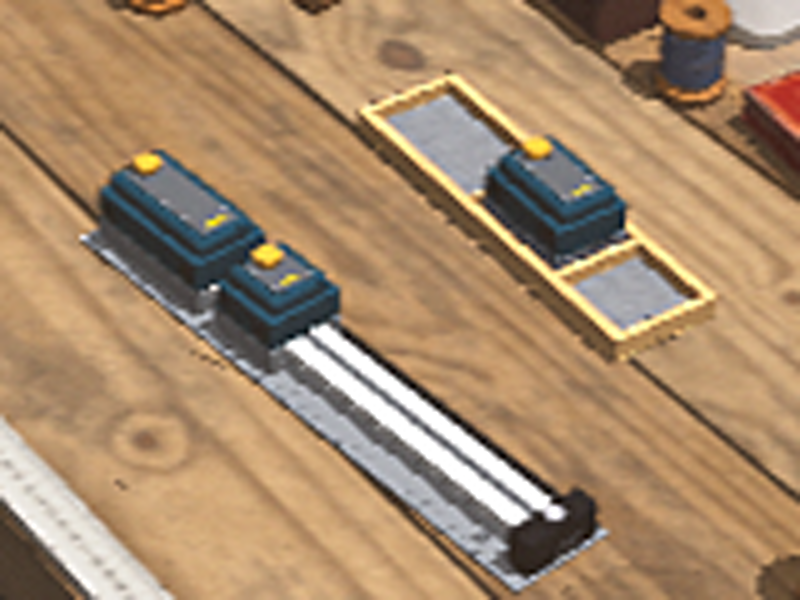

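Long head sits at the open end (left), short behind it; the tray's long bay is on the left (+y) end and its short bay on the right. I'll move above them for a wrist view.

Emit:
play_rows:
  deltas:
    - [386,-500,100,-1.22]
    - [386,-500,100,-1.22]
    - [386,-500,100,-1.22]
    - [386,-500,100,-1.22]
    - [386,-500,100,-1.22]
    - [386,-500,100,-1.22]
    - [386,-500,100,-1.22]
    - [386,-500,100,-1.22]
  grip: 1

```text
clock: 0.95
tool_pos: [0.3859, 0.2162, 0.2942]
tcp_rot: [0.742, -0.671, -0.0, -0.0]
force: [1.8, 0.7, -0.6]
finger_gap: 1.0
finger_force: 0.0
```

Emit:
play_rows:
  deltas:
    - [140,-180,36,0]
    - [140,-180,36,0]
    - [140,-180,36,0]
    - [140,-180,36,0]
    - [140,-180,36,0]
    - [140,-180,36,0]
    - [140,-180,36,0]

```text
clock: 1.65
tool_pos: [0.5254, 0.0376, 0.3291]
tcp_rot: [0.743, -0.669, -0.0, 0.0]
force: [0.4, 0.1, 0.7]
finger_gap: 1.007
finger_force: 0.0
```

```bash
python3 - <<'E'
from h import *
import pickle
s=observe();c=get_calibration("wrist"); im=read_camera("wrist")[:,:,::-1]; cv2.imwrite("pics/w1.png",im); pickle.dump((c,s),open("w1.pkl","wb"))
print(s["tool_pos"],s["tcp_rot"],s["dq"].round(3), -np.array(c["R"]).T@c["t"])
E
```

```text
[0.52540883 0.03764537 0.32913837] [ 7.43017008e-01 -6.69272208e-01 -4.80446280e-04  4.53876488e-04] [ 0.034 -0.022 -0.017 -0.002  0.    -0.003] [ 0.5320606  -0.04276328  0.47218904]
```

View pics/w1.png

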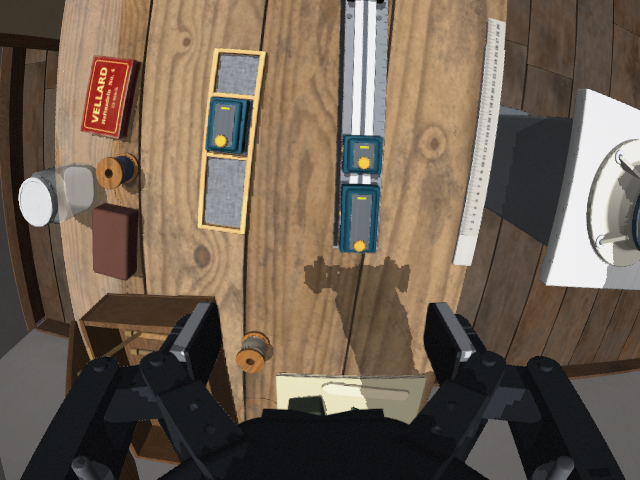

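Wrist view: tray (200–265, 50–232) with the short bay at top and the long bay at bottom; rail crown at about (365,0–135), short head (362,155), long head (360,218), open end at about y=252. I'll get exact positions from masks.

```bash
python3 - <<'E'
from h import *
import pickle
c,s=pickle.load(open("w1.pkl","rb")); im=cv2.imread("pics/w1.png"); hsv=cv2.cvtColor(im,cv2.COLOR_BGR2HSV)
def rect(m,z,tag,lo=150):
    cs=cv2.findContours(m,cv2.RETR_EXTERNAL,cv2.CHAIN_APPROX_NONE)[0]
    for k in cs:
        if cv2.contourArea(k)<lo: continue
        w=np.array([hit(c,p[0].astype(float),z,True)[:2]*1000 for p in k],np.float32)
        r=cv2.minAreaRect(w); print(tag,cv2.boundingRect(k),"c",np.round(r[0],1),"wh",np.round(r[1],1),"a",round(r[2],2))
roi=np.zeros(im.shape[:2],np.uint8); roi[30:260,190:275]=255
H,S,V=cv2.split(hsv)
y=((H>14)&(H<28)&(S>110)&(V>190)).astype(np.uint8)*255&roi
rect(cv2.morphologyEx(y,cv2.MORPH_CLOSE,np.ones((3,3))),.016,"tray",80)
g=((S<60)&(V>70)&(V<190)).astype(np.uint8)*255&roi
rect(g,.016,"bays@16",300); 
roi[:]=0; roi[0:270,190:400]=255
t=((H>88)&(H<110)&(S>100)).astype(np.uint8)*255&roi
rect(t,.046,"teal@46",200); rect(t,.036,"teal@36",200)
b=((H>16)&(H<30)&(S>170)&(V>180)).astype(np.uint8)*255&roi
rect(b&cv2.dilate(t,np.ones((15,15))),.053,"brass",30)
roi[:]=0; roi[0:300,330:400]=255
w=((S<40)&(V>215)).astype(np.uint8)*255&roi
rect(w,.018,"crown",100)
a=np.hstack([cv2.resize(im[40:240,190:280],None,fx=2.9,fy=2.9,interpolation=cv2.INTER_CUBIC),cv2.resize(im[80:280,310:410],None,fx=2.9,fy=2.9,interpolation=cv2.INTER_CUBIC)])
cv2.imwrite("pics/w1c.png",a); print(a.shape)
E
```

```text
tray (215, 135, 11, 12) c [656.5  -5.5] wh [13.7 12.8] a 47.63
bays@16 (205, 157, 41, 71) c [647.6  60.6] wh [87.8 49.4] a 87.98
bays@16 (212, 104, 24, 43) c [653.6 -25. ] wh [52.3 25.7] a 87.89
bays@16 (216, 54, 43, 41) c [641.5 -89.8] wh [49.4 49.5] a 88.39
teal@46 (339, 184, 41, 69) c [476.4  70.4] wh [44.9 84.4] a 4.3
teal@46 (342, 135, 40, 39) c [482.2  -6.8] wh [45.2 43.8] a 4.18
teal@46 (206, 97, 44, 57) c [641.1 -26.4] wh [63.1 46.6] a 87.94
teal@36 (339, 184, 41, 69) c [475.1  73. ] wh [46.  86.4] a 4.3
teal@36 (342, 135, 40, 39) c [481.1  -5.9] wh [46.3 44.8] a 4.18
teal@36 (206, 97, 44, 57) c [643.7 -26.1] wh [64.6 47.7] a 87.94
brass (354, 241, 11, 10) c [472.2 101.9] wh [11.9 11. ] a 15.85
crown (365, 1, 11, 134) c [ 481.1 -113.7] wh [  9.6 168.6] a 4.43
crown (352, 0, 11, 135) c [ 496.9 -112.4] wh [  9.9 170. ] a 4.45
(580, 551, 3)
```

View pics/w1c.png

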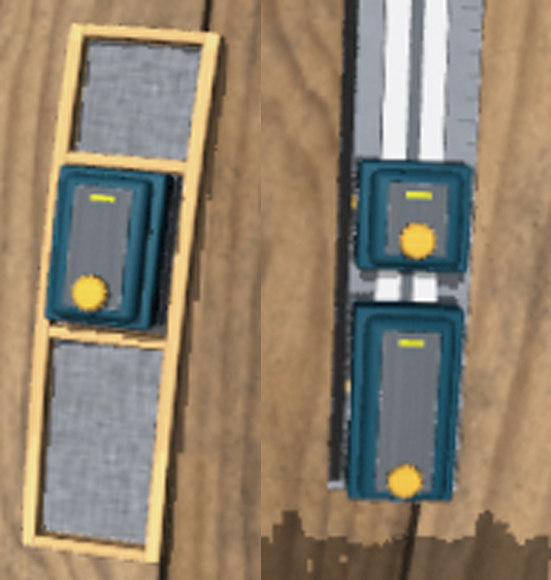

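Emit:
play_rows:
  deltas:
    - [-25,17,-50,-0.028]
    - [-50,35,-100,-0.028]
    - [-51,35,-150,-0.028]
    - [-51,35,-200,-0.028]
    - [-51,35,-240,-0.028]
    - [-51,35,-250,-0.028]
    - [-51,35,-250,-0.028]

```text
clock: 2.4
tool_pos: [0.4716, 0.0732, 0.0775]
tcp_rot: [0.735, -0.678, -0.001, 0.003]
force: [-0.5, 0.2, 0.1]
finger_gap: 1.004
finger_force: 0.0
```

```bash
python3 - <<'E'
from h import *
s=observe();c=get_calibration("wrist"); im=read_camera("wrist")[:,:,::-1]; cv2.imwrite("pics/w2.png",im)
q=s["tcp_rot"];print(s["tool_pos"]*1000,np.degrees(2*np.arctan2(q[1],q[0]))+90,s["dq"].round(3),s["force"])
for p in [(474.7,72.5),(471.4,114.9),(478,30.1)]: print(proj(c,(p[0]/1e3,p[1]/1e3,.046),True))
E
```

```text
[471.60455803  73.22012198  77.48394426] 4.567871912206385 [-0.009 -0.04   0.092  0.027 -0.045  0.002] [-0.48242855  0.17754621  0.13432822]
[312.78453686 277.51995863]
[313.53214755 345.39629575]
[312.18314899 196.32386496]
```

View pics/w2.png

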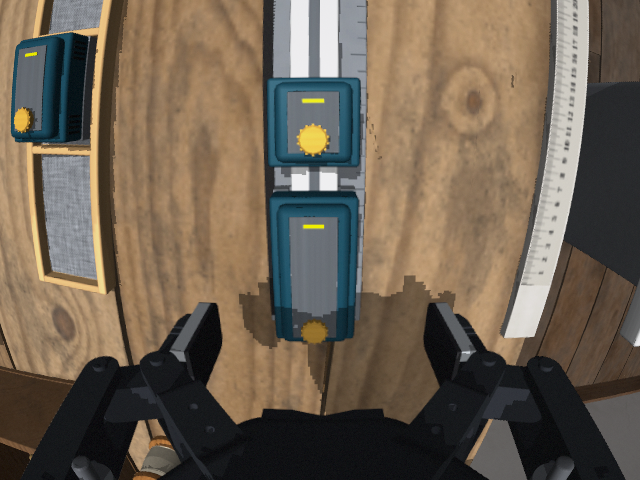

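The head spans rows 192–342 and is centred at column 313, agreeing with the projected estimate to within 2 mm. Descending and gripping.

Emit:
play_rows:
  deltas:
    - [3,-1,-25,-0.002]
    - [3,-1,-50,-0.002]
    - [3,-1,-60,-0.002]
    - [3,-1,-65,-0.002]
    - [3,-1,-65,-0.002]

```text
clock: 2.95
tool_pos: [0.478, 0.0725, 0.0157]
tcp_rot: [0.734, -0.679, 0.0, -0.001]
force: [0.3, 0.4, -0.9]
finger_gap: 0.998
finger_force: 0.0
```

Emit:
play_rows:
  deltas:
    - [0,0,0,0]
    - [0,0,0,0]
    - [0,0,0,0]
    - [0,0,0,0]
    - [0,0,0,0]
    - [0,0,0,0]
  grip: 0.3

```text
clock: 3.55
tool_pos: [0.4777, 0.0722, 0.0158]
tcp_rot: [0.734, -0.68, 0.0, -0.0]
force: [-2.3, 0.4, 5.6]
finger_gap: 0.525
finger_force: 62.4
```

Emit:
play_rows:
  deltas:
    - [-0.4,5,0,0]
    - [-0.8,10,0,0]
    - [-1.5,20,0,0]
    - [-2.3,30,0,0]
    - [-3.5,45,0,0]
    - [-4.6,60,0,0]

```text
clock: 4.15
tool_pos: [0.473, 0.1318, 0.0157]
tcp_rot: [0.733, -0.68, 0.001, 0.0]
force: [-1.6, -2.5, 4.8]
finger_gap: 0.525
finger_force: 62.4
```

Emit:
play_rows:
  deltas:
    - [-1.2,15,0,0]
    - [-2.3,30,0,0]
    - [-3.5,45,0,0]
    - [-4.2,55,0,0]
    - [-4.2,55,0,0]

```text
clock: 4.65
tool_pos: [0.4681, 0.1886, 0.0141]
tcp_rot: [0.734, -0.679, -0.0, 0.0]
force: [-0.7, 0.7, -2.4]
finger_gap: 0.521
finger_force: 61.9
```

```bash
python3 - <<'E'
from h import *
s=observe(); im=read_camera("wrist")[:,:,::-1]; cv2.imwrite("pics/w3.png",im)
print(s["tool_pos"]*1000,s["force"],s["finger_gap"],s["finger_force"])
E
```

```text
[468.07791457 188.5560571   14.14890668] [-0.70014117  0.68981215 -2.41092861] 0.5205106811592777 61.8600202887319
```

View pics/w3.png

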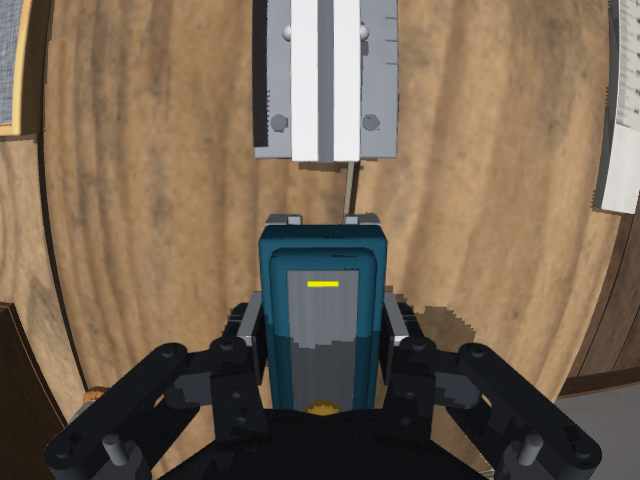

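The long head is free of the rail (rail end at row 160, head's near end at rows 215–228) and held square. Lift and carry it over the long bay.

Emit:
play_rows:
  deltas:
    - [0,0,20,0]
    - [0,0,55,0]
    - [15,-10,85,-0.03]
    - [45,-30,90,-0.06]
    - [80,-55,90,-0.09]
    - [115,-80,90,-0.117]
    - [150,-103,90,-0.117]
    - [175,-120,90,-0.117]

```text
clock: 5.5
tool_pos: [0.6447, 0.0648, 0.1036]
tcp_rot: [-0.692, 0.722, 0.0, -0.001]
force: [0.1, 0.3, -3.5]
finger_gap: 0.523
finger_force: 62.8
```

Emit:
play_rows:
  deltas:
    - [8,-6,-20,0]
    - [8,-6,-40,0]
    - [8,-6,-40,0]
    - [8,-6,-40,0]

```text
clock: 5.9
tool_pos: [0.6511, 0.0607, 0.0644]
tcp_rot: [-0.692, 0.721, 0.0, -0.001]
force: [0.8, 0.6, -3.4]
finger_gap: 0.525
finger_force: 62.7
```

```bash
python3 - <<'E'
from h import *
import pickle
s=observe();c=get_calibration("wrist"); im=read_camera("wrist")[:,:,::-1]; cv2.imwrite("pics/w4.png",im);pickle.dump((c,s),open("w4.pkl","wb"))
q=s["tcp_rot"];print(s["tool_pos"]*1000,np.degrees(2*np.arctan2(q[1],q[0]))+90,s["force"],s["finger_gap"])
E
```

```text
[651.05052098  60.68741725  64.4095517 ] 357.643821871244 [ 0.82389611  0.55382293 -3.3795434 ] 0.5250029828992018
```

View pics/w4.png

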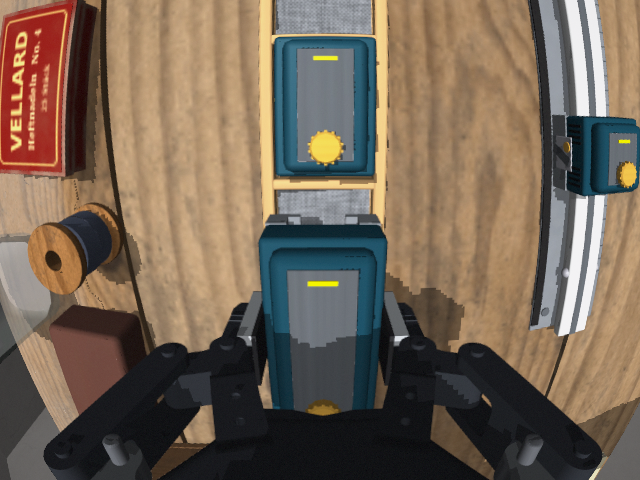

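```bash
python3 - <<'E'
from h import *
import pickle
c,s=pickle.load(open("w4.pkl","rb")); z0=s["tool_pos"][2]-.0118
im=cv2.imread("pics/w4.png").astype(int)
print([tuple(im[r,300]) for r in range(180,240,1)][::3])
for r in range(176,196): print(r,im[r,345].tolist(),end=" ")
for n,p,z in[("bay edge",(323,189.5),.016),("bay edge top wall far",(323,180),.016),("rim32",(323,227),z0+.032),("bottom",(283,215),z0),("mid far",(323,177),.006+.032),("bayL",(273,205),.016),("bayR",(373,205),.016),("headL",(260,232),z0+.032),("headR",(386,232),z0+.032)]: print(n,(hit(c,p,z,True)*1000).round(1))
E
```

```text
[(np.int64(78), np.int64(116), np.int64(146)), (np.int64(149), np.int64(218), np.int64(245)), (np.int64(140), np.int64(208), np.int64(242)), (np.int64(86), np.int64(110), np.int64(130)), (np.int64(164), np.int64(157), np.int64(154)), (np.int64(164), np.int64(157), np.int64(154)), (np.int64(172), np.int64(165), np.int64(160)), (np.int64(168), np.int64(162), np.int64(158)), (np.int64(165), np.int64(157), np.int64(154)), (np.int64(161), np.int64(155), np.int64(151)), (np.int64(182), np.int64(174), np.int64(170)), (np.int64(153), np.int64(146), np.int64(142)), (np.int64(112), np.int64(106), np.int64(103)), (np.int64(125), np.int64(118), np.int64(113)), (np.int64(128), np.int64(122), np.int64(118)), (np.int64(43), np.int64(35), np.int64(14)), (np.int64(44), np.int64(36), np.int64(15)), (np.int64(44), np.int64(35), np.int64(8)), (np.int64(47), np.int64(36), np.int64(13)), (np.int64(60), np.int64(50), np.int64(16))]
176 [58, 80, 96] 177 [51, 76, 96] 178 [48, 69, 86] 179 [64, 94, 119] 180 [78, 115, 146] 181 [85, 124, 157] 182 [86, 127, 160] 183 [100, 147, 187] 184 [143, 213, 245] 185 [141, 210, 244] 186 [139, 207, 241] 187 [137, 202, 239] 188 [108, 162, 204] 189 [102, 119, 134] 190 [155, 148, 145] 191 [176, 168, 166] 192 [169, 162, 157] 193 [166, 160, 155] 194 [166, 160, 154] 195 [160, 153, 150] bay edge [647.2  17.1  16. ]
bay edge top wall far [647.  12.  16.]
rim32 [647.4  17.   84.6]
bottom [664.8  20.4  52.6]
mid far [646.8   6.9  38. ]
bayL [674.1  24.2  16. ]
bayR [620.9  26.4  16. ]
headL [669.5  17.8  84.6]
headR [625.4  19.7  84.6]
```

Bay and head are aligned to under 1 mm (walls at columns 273/373, head centred at 323; bay edge y≈16.9, head end y≈20.5, where 19.9 is ideal). Lowering.

Emit:
play_rows:
  deltas:
    - [0,-0.5,-15,0]
    - [0,-0.5,-30,0]
    - [0,-0.5,-38,0]
    - [0,-0.5,-42,0]
    - [0,-0.5,-44,0]
    - [0,-0.5,-45,0]
    - [0,-0.5,-45,0]

```text
clock: 6.65
tool_pos: [0.6519, 0.0607, 0.0204]
tcp_rot: [-0.693, 0.721, -0.0, 0.0]
force: [0.3, -0.0, -3.5]
finger_gap: 0.523
finger_force: 62.8
```

Emit:
play_rows:
  deltas:
    - [0,0,-1,0]
    - [0,0,-2,0]
    - [0,0,-2,0]

```text
clock: 6.95
tool_pos: [0.6517, 0.0606, 0.0179]
tcp_rot: [-0.692, 0.721, -0.0, 0.0]
force: [-0.5, 0.1, -4.6]
finger_gap: 0.523
finger_force: 62.9
```

Emit:
play_rows:
  deltas:
    - [0,0,-0.5,0]
    - [0,0,-1,0]
    - [0,0,-1,0]

```text
clock: 7.25
tool_pos: [0.6517, 0.0606, 0.0179]
tcp_rot: [-0.693, 0.721, -0.0, 0.0]
force: [-4.1, 0.2, 5.1]
finger_gap: 0.525
finger_force: 63.8
```

Emit:
play_rows:
  deltas:
    - [0,0,-0.5,0]
    - [0,0,-1,0]
    - [0,0,-1,0]

```text
clock: 7.55
tool_pos: [0.6517, 0.0606, 0.0179]
tcp_rot: [-0.693, 0.721, -0.0, 0.0]
force: [-5.5, 0.3, 11.5]
finger_gap: 0.526
finger_force: 64.6
```

Contact at exactly the predicted floor height. Unload the arm, release, and lift.

Emit:
play_rows:
  deltas:
    - [0,0,1.5,0]
    - [0,0,1.5,0]

```text
clock: 7.75
tool_pos: [0.6517, 0.0606, 0.0179]
tcp_rot: [-0.693, 0.721, -0.0, 0.0]
force: [-4.2, 0.8, 5.0]
finger_gap: 0.523
finger_force: 63.9
```

Emit:
play_rows:
  deltas:
    - [0,0,0,0]
    - [0,0,0,0]
    - [0,0,0,0]
    - [0,0,0,0]
  grip: 0.9

```text
clock: 8.15
tool_pos: [0.6517, 0.0606, 0.0171]
tcp_rot: [-0.692, 0.721, -0.0, -0.0]
force: [0.5, -0.4, 0.3]
finger_gap: 0.9
finger_force: 0.0
```

Emit:
play_rows:
  deltas:
    - [0,0,10,0]
    - [0,0,30,0]
    - [0,0,70,0]
    - [-20,-15,100,0.03]
    - [-55,-30,100,0.08]
    - [-95,-45,100,0.117]
    - [-140,-55,100,0.117]
    - [-170,-62,100,0.117]

```text
clock: 8.95
tool_pos: [0.4791, -0.0022, 0.1182]
tcp_rot: [0.733, -0.68, 0.0, -0.0]
force: [1.1, 1.3, 0.1]
finger_gap: 0.896
finger_force: 0.0
```

Emit:
play_rows:
  deltas:
    - [0,-5,-20,0]
    - [0,-5,-40,0]
    - [0,-5,-40,0]
    - [0,-5,-40,0]

```text
clock: 9.35
tool_pos: [0.482, -0.0065, 0.0782]
tcp_rot: [0.734, -0.68, 0.0, -0.0]
force: [0.8, 1.1, 0.5]
finger_gap: 0.9
finger_force: 0.0
```

```bash
python3 - <<'E'
from h import *
import pickle
s=observe();c=get_calibration("wrist"); im=read_camera("wrist")[:,:,::-1]; cv2.imwrite("pics/w5.png",im);pickle.dump((c,s),open("w5.pkl","wb"))
q=s["tcp_rot"];print(s["tool_pos"]*1000,np.degrees(2*np.arctan2(q[1],q[0]))+90,s["force"],s["finger_gap"])
for n,p in (("s",(481,-7)),("l",(649.2,62.2))): print(n,proj(c,(p[0]/1e3,p[1]/1e3,.046),True))
E
```

```text
[482.01320762  -6.4544999   78.2222768 ] 4.37515884720996 [0.7967042  1.11378948 0.51325663] 0.9003037639355752
s [321.09373644 277.70883706]
l [ 71.69521165 344.24129427]
```

View pics/w5.png

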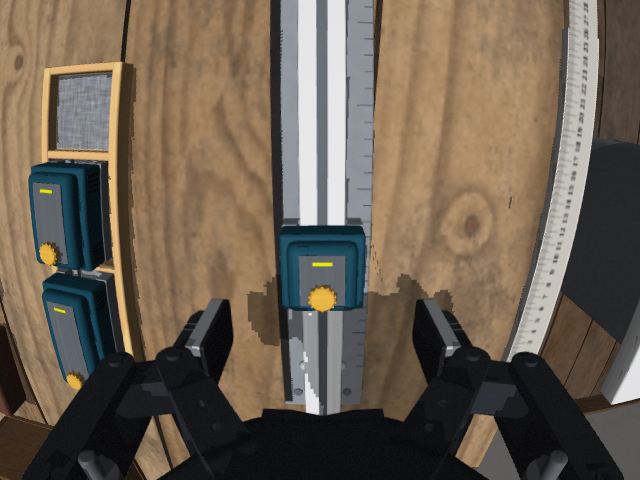

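Long head sits in its bay, short head is centred at (322,268) just ahead of the fingers. Descend and grip it.

Emit:
play_rows:
  deltas:
    - [1.5,-0.5,-25,0]
    - [1.5,-0.5,-50,0]
    - [1.5,-0.5,-60,0]
    - [1.5,-0.5,-63,0]
    - [1.5,-0.5,-63,0]

```text
clock: 9.9
tool_pos: [0.4838, -0.0068, 0.0151]
tcp_rot: [0.734, -0.68, 0.0, -0.0]
force: [-0.3, -0.6, 0.9]
finger_gap: 0.901
finger_force: 0.0
```

Emit:
play_rows:
  deltas:
    - [0,0,0,0]
    - [0,0,0,0]
    - [0,0,0,0]
    - [0,0,0,0]
    - [0,0,0,0]
    - [0,0,0,0]
  grip: 0.3

```text
clock: 10.5
tool_pos: [0.4839, -0.0067, 0.0155]
tcp_rot: [0.734, -0.68, 0.001, -0.001]
force: [-1.9, 1.3, 6.0]
finger_gap: 0.523
finger_force: 62.7
```

Emit:
play_rows:
  deltas:
    - [-0.4,5,0,0]
    - [-0.8,10,0,0]
    - [-1.5,20,0,0]
    - [-3.1,40,0,0]
    - [-4.6,60,0,0]
    - [-6.2,80,0,0]
    - [-7.7,100,0,0]

```text
clock: 11.2
tool_pos: [0.4757, 0.0918, 0.0156]
tcp_rot: [0.734, -0.679, 0.001, 0.001]
force: [-3.2, -8.0, 7.5]
finger_gap: 0.525
finger_force: 62.9
```

Emit:
play_rows:
  deltas:
    - [-1.5,20,0,0]
    - [-3.1,40,0,0]
    - [-4.6,60,0,0]
    - [-5.8,75,0,0]
    - [-5.8,75,0,0]

```text
clock: 11.7
tool_pos: [0.4694, 0.1696, 0.0142]
tcp_rot: [0.734, -0.679, -0.0, -0.0]
force: [0.5, -1.0, -2.7]
finger_gap: 0.527
finger_force: 61.8
```

Emit:
play_rows:
  deltas:
    - [0,0,20,0]
    - [0,0,60,0]
    - [20,-30,95,-0.03]
    - [40,-60,100,-0.06]
    - [62,-95,100,-0.09]
    - [86,-130,100,-0.117]
    - [110,-165,100,-0.117]
    - [134,-200,100,-0.117]

```text
clock: 12.5
tool_pos: [0.6036, -0.034, 0.1138]
tcp_rot: [-0.692, 0.722, 0.001, -0.0]
force: [1.2, 0.9, -1.9]
finger_gap: 0.524
finger_force: 62.3
```

Emit:
play_rows:
  deltas:
    - [22,-33,0,0]
    - [41,-61,0,0]
    - [41,-61,-30,0]
    - [41,-61,-50,0]
    - [41,-61,-50,0]
    - [41,-61,-50,0]

```text
clock: 13.1
tool_pos: [0.6442, -0.0934, 0.0643]
tcp_rot: [-0.692, 0.721, 0.0, -0.001]
force: [-0.1, -0.2, -1.7]
finger_gap: 0.523
finger_force: 62.2
```

```bash
python3 - <<'E'
from h import *
import pickle
s=observe();c=get_calibration("wrist"); im=read_camera("wrist")[:,:,::-1]; cv2.imwrite("pics/w6.png",im);pickle.dump((c,s),open("w6.pkl","wb"))
q=s["tcp_rot"];print(s["tool_pos"]*1000,np.degrees(2*np.arctan2(q[1],q[0]))+90,s["force"],s["finger_gap"])
E
```

```text
[644.23934644 -93.39293666  64.33480801] 357.6523920267719 [-0.10236683 -0.22831648 -1.66473769] 0.5226948899364067
```

View pics/w6.png

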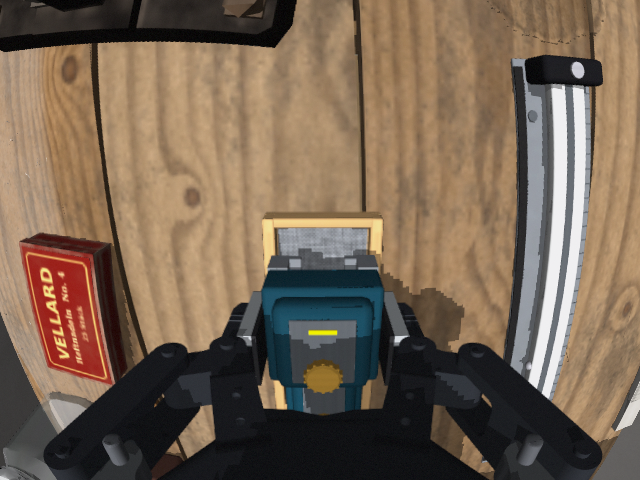

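The short bay's end wall inner edge is at row ~227, side walls at columns ~275/371; the head's end is at row ~257 (bottom), centred at column 322.

```bash
python3 - <<'E'
from h import *
import pickle
c,s=pickle.load(open("w6.pkl","rb")); z0=s["tool_pos"][2]-.0115
im=cv2.imread("pics/w6.png").astype(int)
for r in list(range(210,236))+list(range(252,290)): print(r,im[r,345 if r<250 else 288].sum(),end="; ")
print()
for r in (240,): print([(k,im[r,k].sum()) for k in list(range(258,282))+list(range(365,388))])
print([(k,im[285,k].sum()) for k in list(range(255,272))+list(range(374,392))])
for n,p,z in[("wall outer",(323,213),.016),("wall inner",(323,226.5),.016),("bottom",(288,257),z0),("rim32",(288,283),z0+.032),("bayL",(275,240),.016),("bayR",(371.5,240),.016),("headL",(261,275),z0+.03),("headR",(385,275),z0+.03)]: print(n,(hit(c,p,z,True)*1000).round(1))
E
```

```text
210 413; 211 379; 212 324; 213 283; 214 290; 215 289; 216 291; 217 260; 218 432; 219 538; 220 584; 221 590; 222 587; 223 586; 224 584; 225 571; 226 561; 227 424; 228 455; 229 461; 230 477; 231 494; 232 487; 233 464; 234 477; 235 501; 252 404; 253 391; 254 382; 255 316; 256 234; 257 219; 258 216; 259 213; 260 202; 261 191; 262 175; 263 178; 264 163; 265 153; 266 136; 267 132; 268 154; 269 143; 270 108; 271 81; 272 87; 273 87; 274 85; 275 91; 276 87; 277 89; 278 93; 279 94; 280 95; 281 91; 282 98; 283 100; 284 96; 285 102; 286 110; 287 139; 288 170; 289 189; 
[(258, np.int64(466)), (259, np.int64(464)), (260, np.int64(461)), (261, np.int64(454)), (262, np.int64(429)), (263, np.int64(570)), (264, np.int64(590)), (265, np.int64(601)), (266, np.int64(599)), (267, np.int64(594)), (268, np.int64(593)), (269, np.int64(591)), (270, np.int64(592)), (271, np.int64(599)), (272, np.int64(593)), (273, np.int64(531)), (274, np.int64(434)), (275, np.int64(192)), (276, np.int64(154)), (277, np.int64(310)), (278, np.int64(294)), (279, np.int64(368)), (280, np.int64(433)), (281, np.int64(430)), (365, n
[... 802 characters left out ...]
, (269, np.int64(104)), (270, np.int64(100)), (271, np.int64(96)), (374, np.int64(107)), (375, np.int64(101)), (376, np.int64(97)), (377, np.int64(106)), (378, np.int64(105)), (379, np.int64(102)), (380, np.int64(92)), (381, np.int64(85)), (382, np.int64(114)), (383, np.int64(181)), (384, np.int64(225)), (385, np.int64(224)), (386, np.int64(227)), (387, np.int64(227)), (388, np.int64(222)), (389, np.int64(229)), (390, np.int64(232)), (391, np.int64(233))]
wall outer [ 641.  -124.3   16. ]
wall inner [ 641.3 -116.8   16. ]
bottom [ 657.1 -114.3   52.8]
rim32 [ 654.2 -116.4   84.8]
bayL [ 667.8 -110.2   16. ]
bayR [ 615.1 -108.    16. ]
headL [ 664.3 -119.1   82.8]
headR [ 618.4 -117.1   82.8]
```

Emit:
play_rows:
  deltas:
    - [0.3,1,-15,0]
    - [0.3,1,-30,0]
    - [0.3,1,-38,0]
    - [0.3,1,-42,0]
    - [0.3,1,-44,0]
    - [0.3,1,-45,0]
    - [0.3,1,-45,0]

```text
clock: 13.85
tool_pos: [0.6452, -0.0919, 0.02]
tcp_rot: [-0.693, 0.721, -0.0, 0.0]
force: [-0.3, -0.1, -3.4]
finger_gap: 0.52
finger_force: 62.3
```

Emit:
play_rows:
  deltas:
    - [0,0,-0.5,0]
    - [0,0,-1,0]
    - [0,0,-1.5,0]
    - [0,0,-2,0]
    - [0,0,-2,0]

```text
clock: 14.35
tool_pos: [0.645, -0.092, 0.0177]
tcp_rot: [-0.693, 0.721, -0.0, 0.0]
force: [-0.8, 0.4, -0.2]
finger_gap: 0.525
finger_force: 62.7
```

Emit:
play_rows:
  deltas:
    - [0,0,-0.5,0]
    - [0,0,-1,0]
    - [0,0,-1,0]

```text
clock: 14.65
tool_pos: [0.6452, -0.0921, 0.0176]
tcp_rot: [-0.693, 0.721, -0.001, 0.0]
force: [-2.9, 0.3, 6.5]
finger_gap: 0.528
finger_force: 63.4
```

Contact at the predicted floor height again. Unload, release, retreat and check.

Emit:
play_rows:
  deltas:
    - [0,0,0.8,0]
    - [0,0,0.8,0]

```text
clock: 14.85
tool_pos: [0.6452, -0.092, 0.0177]
tcp_rot: [-0.693, 0.721, -0.0, 0.0]
force: [-3.1, -0.5, 3.7]
finger_gap: 0.52
finger_force: 63.0
```

Emit:
play_rows:
  deltas:
    - [0,0,0,0]
    - [0,0,0,0]
    - [0,0,0,0]
    - [0,0,0,0]
  grip: 0.9

```text
clock: 15.25
tool_pos: [0.6449, -0.0919, 0.0169]
tcp_rot: [-0.692, 0.721, 0.0, -0.0]
force: [0.1, -0.5, 0.8]
finger_gap: 0.899
finger_force: 0.0
```

Emit:
play_rows:
  deltas:
    - [0,0,10,0]
    - [0,0,30,0]
    - [0,0,70,0]
    - [-20,30,115,0]
    - [-30,75,160,0]
    - [-30,120,200,0]
    - [-30,120,220,0]
    - [-30,120,220,0]

```text
clock: 16.05
tool_pos: [0.6173, 0.0307, 0.2453]
tcp_rot: [-0.694, 0.72, -0.004, 0.005]
force: [1.1, -0.9, 0.8]
finger_gap: 0.899
finger_force: 0.0
```

Emit:
play_rows:
  deltas:
    - [0,0,0,0]
    - [0,0,0,0]
    - [0,0,0,0]

```text
clock: 16.35
tool_pos: [0.6143, 0.0274, 0.236]
tcp_rot: [-0.692, 0.722, 0.001, -0.001]
force: [-0.1, 0.5, -0.5]
finger_gap: 0.902
finger_force: 0.0
```

```bash
python3 - <<'E'
from h import *
im=read_camera("wrist")[:,:,::-1]
cv2.imwrite("pics/w7.png",im)
E
```

```text
(no output)
```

View pics/w7.png

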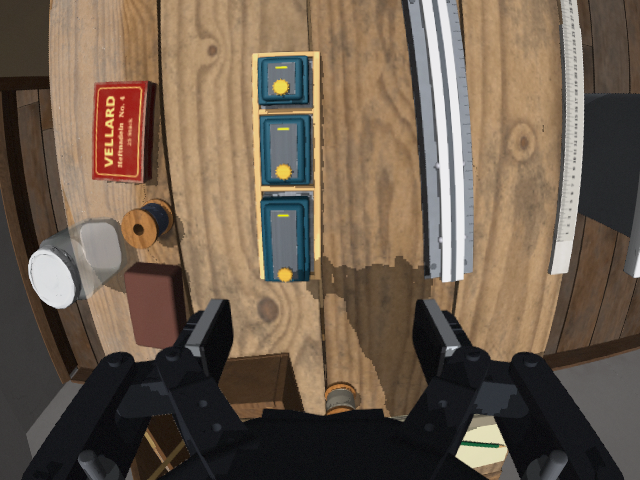

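All three heads sit flat in their bays (rows 55–105, 115–187, 195–282), the rail is bare, and nothing else has moved.

```bash
python3 -c "
from cell import *
print(finish_job())"
```

```text
the job is handed in; nothing more can be done
None
```

Both heads were pushed off the rail's open end and set down upright and flat in their own bays; the job was handed in about 16 s into the 59 s limit, with nothing else seen to move.

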